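Put the check weights back from the balance into their holders

ROBOT

A 7-joint arm with a two-finger parallel gripper is mounted at the origin on a cart in front of the work surface, level with it; the furniture and walls round the work are solid. World frame = base frame: x ahead of the robot, y to its left, z up, the work surface at z = 0. Lengths are in m, angles in rad, forces in N, time in s.
With the tool pointing down it reaches from about 0.35 to 0.9 m from the base axis. Payload 7.2 kg.
Tool frame: the origin (TCP) lies midway between the tips of the shut fingers; the grasp point (between the pads) lies 19 mm behind it; z points along the fingers, y is the line along which they close (so a half turn about z gives the same grasp; the last joint's range is limited). The gripper opens to 88 mm and grips with 3 to 60 N. Pads are 20 mm wide; open, the fingers measure 115 mm over their backs; the gripper's body (75 mm by 178 mm) begins 61 mm behind the grasp point.
Start: joints at [1.101, 0.411, -0.013, 1.596, 0.006, 1.134, -0.082], TCP at [0.244, -0.575, 0.223] pointing down, gripper open.
Joint ranges: [-2.95, 2.95], [-0.29, 1.99], [-1.47, 1.44], [0.14, 2.54], [-1.03, 4.17], [0.13, 1.85], [-2.86, 2.86]. Speed limits (rad/s): [2.39, 2.39, 3.01, 3.01, 3.14, 3.14, 3.14].

INTERFACE

Orientations are given as a unit quaternion [w, x, y, z].
In Python, from workcell import bot, gripper_open, close_gripper, inverse_kinematics, telemetry, vision, ticket, nets gives the robot as it stands. Calls block until the motion is done:
- bot.move_to(position, orientation): joint-space move of the TCP to a pose.
- bot.servo_line(position, attitude=None, velocity=0.15, stop_force=None): straight line of the TCP; attitude=None keeps the orientation; velocity is the mean speed in m/s. With stop_force (N) it stops when the force on the tool has changed by that much, and returns True; else False.
- bot.move_joints(angles): joint-space move.
- gripper_open() and close_gripper(): open the fingers fully, or close them until they stop; the grip force is fixed at half the most.
- bot.pause(seconds).
- inverse_kinematics(position, orientation): joint angles nearest the present ones, or None.
- telemetry.read_state(): the state.
- vision.capture(name): name is "scene" or "side" or "wrist"; returns a dict with "image" (400x640x3 uint8, red, green, blue), "fov_y" (degrees; the focal length in pixels is half the picture's height over the tangent of half this angle, whatever the lens; pixels are square), "cx", "cy" (the principal point, pixels), "k1" (the pictures are not rectified: a ray, as slopes to the right and down, at radius r is drawn at 1 + k1 r^2 times it, then the intrinsics apply), "rvec" (rotation vector, rad) and "tvec" (3), from world to camera coordinates, as OpenCV has them. Camera axes: x right, y down, z forward; pixel columns grow to the right and rows downward; lengths in m; the calibration is good to about 2 mm. A picture is of the moment at which its call begins. There is no depth.
A pose or a line that the arm cannot do raises bot.IKError and nothing moves.
- ticket.sign_off(): hands the job in; it is judged then, once.
Trained networks look in a picture, given as the dict that the camera call returned (one of the last four; its "shot" number tells which), for a name from the list of things; names that differ only in an ending like _2 or _b are one class to them, and where a whole thing is asked for, a point or a joint stands for the part that bears it (a point fixed in the world has none). Each returns a list of dicts, best first, with "confidence" (0 to 1); they miss things now and then, are a little off and sometimes report something else, mostly with a low value. They report only what shows in the picture. A call takes as long as a camera call. They do not tell look-alikes from the thing itself.
- nets.silhouettes(picture, thing): "region" (400x640 bool, what is visible of it) and "extent" ([left, top, width, height] in pixels, round what is visible of it).
- nets.place_of(picture, thing): "uv" ([column, row] in pixels: a listed point, or the origin of a listed thing).
The state is a dict: "t": time; "joint_positions": joint angles; "joint_velocities": joint speeds; "joint_efforts": joint torques, N m; "ee_pos": TCP position; "tool_rot": TCP orientation; "force": force on the tool from outside, world axes, zero at the start; "wrist_torque": the same for the moment, N m; "opening": finger opening in m; "finger_force": force on a finger pad.
Only numpy, scipy, OpenCV 4.12 (cv2) and the standard library are available. Lean on these libraries where they do the work, as an engineer would, in place of code of your own. Each camera call takes 0.05 s, during which the arm holds its last target. There are 200 camera calls.

TASK

The check on the balance is finished: take the four steel weights off its pan one at a time, from the top of the stack down, and set each one down flat in the round black holder whose recess fits it (the largest weight in the widest recess, and so on down to the smallest in the narrowest). Let each weight go in its place before you take the next, set them down gently without dropping them, and leave the glass beaker and the red bung where they stand.

Things in the scene. Friction and masses are not known exactly. Their poses are not given: they have to be found in the camera images.
- balance: Low white laboratory balance, fixed for the run, 130 mm wide (its y) and 176 mm deep: from its origin it reaches 64 mm along its +x and 112 mm along its -x (the grey end with the display). Its housing is 40 mm high; above that only the round metal pan, 90 mm across, whose top is 50 mm above the desk. The origin is on the desk straight below the pan's centre, z up.
- weight_1: The largest of four plain steel check weights, a solid upright cylinder 60 mm across and 24 mm high, about 530 g (may differ by 15%). It stands on the balance's pan at the bottom of the stack. Origin at the centre of its underside, z up along its axis.
- weight_2: The second largest of four plain steel check weights, a solid upright cylinder 46 mm across and 20 mm high, about 260 g (may differ by 15%). At the start it stands on weight_1 in the stack, roughly centred. Origin at the centre of its underside, z up along its axis.
- weight_3: The third largest of four plain steel check weights, a solid upright cylinder 34 mm across and 18 mm high, about 128 g (may differ by 15%). At the start it stands on weight_2 in the stack, roughly centred. Origin at the centre of its underside, z up along its axis.
- weight_4: The smallest of four plain steel check weights, a solid upright cylinder 22 mm across and 18 mm high, about 54 g (may differ by 15%). At the start it stands on weight_3 in the stack, roughly centred. It is the top of the stack. Origin at the centre of its underside, z up along its axis.
- holder_1: Holder for the largest weight (weight_1): a fixed round black plastic disc, 87 mm across and 14 mm high, with a round cork-lined (light brown) recess in the top 71 mm across and 5 mm deep, whose flat floor lies 9 mm above the desk. All four holders look alike except for the recess. Origin at the centre of its underside, on the desk, z up.
- holder_2: Holder for the second largest weight (weight_2): a fixed round black plastic disc, 87 mm across and 14 mm high, with a round cork-lined (light brown) recess in the top 57 mm across and 5 mm deep, whose flat floor lies 9 mm above the desk. All four holders look alike except for the recess. Origin at the centre of its underside, on the desk, z up.
- holder_3: Holder for the third largest weight (weight_3): a fixed round black plastic disc, 87 mm across and 14 mm high, with a round cork-lined (light brown) recess in the top 45 mm across and 5 mm deep, whose flat floor lies 9 mm above the desk. All four holders look alike except for the recess. Origin at the centre of its underside, on the desk, z up.
- holder_4: Holder for the smallest weight (weight_4): a fixed round black plastic disc, 87 mm across and 14 mm high, with a round cork-lined (light brown) recess in the top 33 mm across and 5 mm deep, whose flat floor lies 9 mm above the desk. All four holders look alike except for the recess. Origin at the centre of its underside, on the desk, z up.
- glass_beaker: Bystander: loose small clear glass beaker, 52 mm across and 67 mm high, standing on the desk. Origin at the centre of its underside.
- red_bung: Bystander: loose red rubber bung, 30 mm across and 38 mm high, standing on the desk. Origin at the centre of its underside.
Things that resemble listed ones, but are neither listed nor needed, are in the scene too. What is shaped like the weight_2 but purple or yellow is not meant.

How it is judged:
On the way, in this order (a step that is already met when the one before it is completed fails the run):
1. the smallest weight lies flat in its own holder, let go (horizontal distance between weight_4 and holder_4 below 0.008 m and z of weight_4 in the frame of holder_4 below 0.0115 m and angle between weight_4's own z axis and vertical below 0.06 rad and contact force between the fingers and weight_4 below 0.1 N and linear speed of weight_4 below 0.03 m/s), for 0.2 s.
2. the third largest weight lies flat in its own holder, let go (horizontal distance between weight_3 and holder_3 below 0.008 m and z of weight_3 in the frame of holder_3 below 0.0115 m and angle between weight_3's own z axis and vertical below 0.06 rad and contact force between the fingers and weight_3 below 0.1 N and linear speed of weight_3 below 0.03 m/s), for 0.2 s.
3. the second largest weight lies flat in its own holder, let go (horizontal distance between weight_2 and holder_2 below 0.008 m and z of weight_2 in the frame of holder_2 below 0.0115 m and angle between weight_2's own z axis and vertical below 0.06 rad and contact force between the fingers and weight_2 below 0.1 N and linear speed of weight_2 below 0.03 m/s), for 0.2 s.
4. the largest weight lies flat in its own holder, let go (horizontal distance between weight_1 and holder_1 below 0.008 m and z of weight_1 in the frame of holder_1 below 0.0115 m and angle between weight_1's own z axis and vertical below 0.06 rad and contact force between the fingers and weight_1 below 0.1 N and linear speed of weight_1 below 0.03 m/s), for 0.2 s.
At the end, for the whole second after the job is handed in: All four weights lie flat (within 0.06 rad) on the recess floors of their own holders (underside less than 11.5 mm above the holder's underside), each within 8 mm of its holder's centre, released and at rest (all of step 1 and all of step 2 and all of step 3 and all of step 4); the robot touches nothing.
It fails at once if a weight is dropped (moves faster than 0.6 m/s while the fingers do not touch it) ((linear speed of weight_1 above 0.6 m/s and contact force between the fingers and weight_1 below 0.1 N) or (linear speed of weight_2 above 0.6 m/s and contact force between the fingers and weight_2 below 0.1 N) or (linear speed of weight_3 above 0.6 m/s and contact force between the fingers and weight_3 below 0.1 N) or (linear speed of weight_4 above 0.6 m/s and contact force between the fingers and weight_4 below 0.1 N)).
It fails at once if the glass beaker is moved more than 20 mm (distance of glass_beaker from where it was at the start of the episode above 0.02 m).
It fails at once if the red bung is moved more than 20 mm (distance of red_bung from where it was at the start of the episode above 0.02 m).
It also fails if it takes over 102 s, if anything falls off the work surface, if the arm or the gripper's body presses on something with over 40 N, if the wrist force passes 120 N, or if a joint passes its speed limit or range.

## Working session

There is one attempt and no reset: what is moved stays moved. The work goes in short steps, each a Python script; the robot and the scene stay as the last script left them, time stands still between calls to the robot, and variables do not carry over. Pictures are saved under pics/ and viewed, at most 14 in all, crops included, and the job is handed in when it is done.

```bash
mkdir -p pics; ls; cat > h.py <<'E'
import numpy as np, cv2
from workcell import bot, gripper_open, close_gripper, inverse_kinematics, telemetry, vision, ticket, nets
def cam(p):
    f=200/np.tan(np.radians(p["fov_y"])/2)
    return np.array([[f,0,p["cx"]],[0,f,p["cy"]],[0,0,1.]]),np.array([p["k1"],0,0,0,0.]),cv2.Rodrigues(np.array(p["rvec"],float))[0],np.array(p["tvec"],float).ravel()
def unproj(p,uv,z):
    K,_,R,t=cam(p); k=p["k1"]
    uv=np.array(uv,float).reshape(-1,2)
    d=(uv-[p["cx"],p["cy"]])/K[0,0]; s=d.copy()
    for _ in range(30): s=d/(1+k*(s**2).sum(1,keepdims=True))
    r=np.c_[s,np.ones(len(s))]@R; c=-R.T@t
    return c+r*((z-c[2])/r[:,2])[:,None]
def proj(p,X):
    K,D,R,t=cam(p)
    return cv2.projectPoints(np.array(X,float).reshape(-1,1,3),R,t,K,D)[0].reshape(-1,2)
def save(p,n): cv2.imwrite(f"pics/{n}.png",p["image"][:,:,::-1])
E
python3 - <<'E'
from h import *
s=telemetry.read_state(); print(s["ee_pos"],s["tool_rot"],s["opening"],s["t"])
for n in ("scene","side"):
    p=vision.capture(n); save(p,n+"0")
    K,D,R,t=cam(p); print(n,"cam at",-R.T@t,p["fov_y"],p["k1"])
    for th,z in [("balance",0),("weight_1",.05),("holder_1",0),("glass_beaker",0),("red_bung",0)]:
        for d in nets.place_of(p,th): print(th,round(d["confidence"],2),np.round(d["uv"],1),np.round(unproj(p,d["uv"],z)[0],3))
    for th in ("weight_1","holder_1"):
        for d in nets.silhouettes(p,th): print("sil",th,round(d["confidence"],2),d["extent"])
E
```

```text
pics
[ 0.24420808 -0.57479851  0.22183138] [-7.42470529e-04  9.79887309e-01  1.99550174e-01 -1.98763930e-04] 0.08762636127555348 0.0
scene cam at [-0.06115145  0.63161099  0.75455997] 54.52573526902789 0.013735246297713591
balance 0.74 [314.3 236.8] [ 0.544 -0.031  0.   ]
weight_1 0.78 [317.3 279.2] [0.391 0.129 0.05 ]
weight_1 0.74 [244.2 281.4] [0.522 0.25  0.05 ]
weight_1 0.68 [318.8 210.8] [ 0.575 -0.088  0.05 ]
weight_1 0.67 [313.4 218.5] [ 0.562 -0.048  0.05 ]
weight_1 0.62 [316.6 219.7] [ 0.551 -0.05   0.05 ]
weight_1 0.48 [314.3 226.7] [ 0.534 -0.021  0.05 ]
weight_1 0.42 [312.8 210.2] [ 0.592 -0.078  0.05 ]
holder_1 0.87 [245.9 279.9] [0.564 0.217 0.   ]
holder_1 0.86 [355.6 201.9] [ 0.559 -0.259  0.   ]
holder_1 0.71 [255.7 334.2] [0.417 0.312 0.   ]
holder_1 0.55 [394.6 213.5] [ 0.423 -0.288  0.   ]
holder_1 0.28 [398.3 186.8] [ 0.499 -0.434  0.   ]
glass_beaker 0.87 [396.  184.3] [ 0.514 -0.443  0.   ]
glass_beaker 0.55 [314.3 219. ] [ 0.602 -0.097 -0.   ]
red_bung 0.43 [241.8 249.8] [0.665 0.148 0.   ]
sil weight_1 0.65 [307.2, 217.5, 21.9, 7.9]
sil weight_1 0.65 [312.7,
[... 674 characters left out ...]
weight_1 0.41 [271.3 195.2] [0.417 0.015 0.05 ]
holder_1 0.73 [270.9 264.2] [ 0.412 -0.274 -0.   ]
holder_1 0.72 [313.3 179.7] [0.567 0.21  0.   ]
holder_1 0.68 [324.7 257. ] [ 0.558 -0.253  0.   ]
holder_1 0.6 [273.2 167.1] [0.425 0.326 0.   ]
glass_beaker 0.74 [316.3 307.3] [ 0.517 -0.448  0.   ]
red_bung 0.65 [341. 184.] [0.662 0.17  0.   ]
sil weight_1 0.75 [298.8, 189.2, 17.9, 17.1]
sil weight_1 0.59 [308.0, 175.8, 7.7, 6.2]
sil weight_1 0.54 [339.5, 225.8, 16.7, 12.5]
sil weight_1 0.45 [266.1, 190.4, 15.0, 8.9]
sil weight_1 0.42 [303.4, 188.4, 15.3, 9.2]
sil holder_1 0.84 [309.3, 243.4, 33.3, 22.7]
sil holder_1 0.59 [253.6, 250.8, 32.0, 24.8]
sil holder_1 0.5 [262.2, 158.9, 22.9, 15.3]
```

```bash
python3 - <<'E'
import cv2
a=cv2.imread("pics/scene0.png")[150:370,200:430]; cv2.imwrite("pics/sceneC.png",cv2.resize(a,None,fx=2.6,fy=2.6,interpolation=2))
a=cv2.imread("pics/side0.png")[140:340,230:390]; cv2.imwrite("pics/sideC.png",cv2.resize(a,None,fx=3,fy=3,interpolation=2))
E
```

```text
(no output)
```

View pics/sceneC.png

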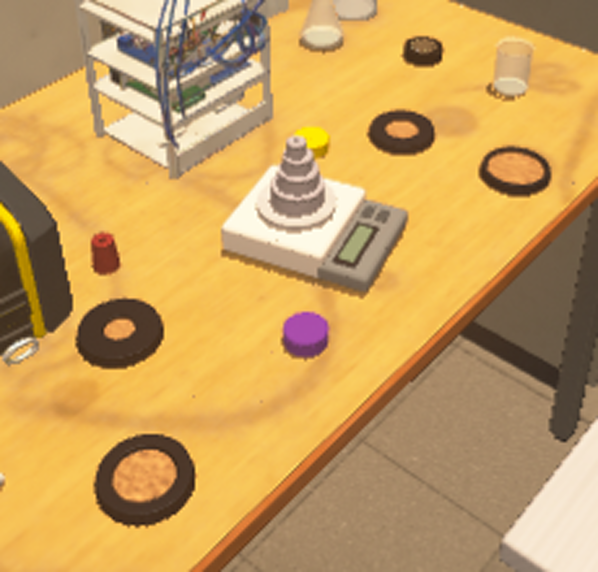

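View pics/sideC.png

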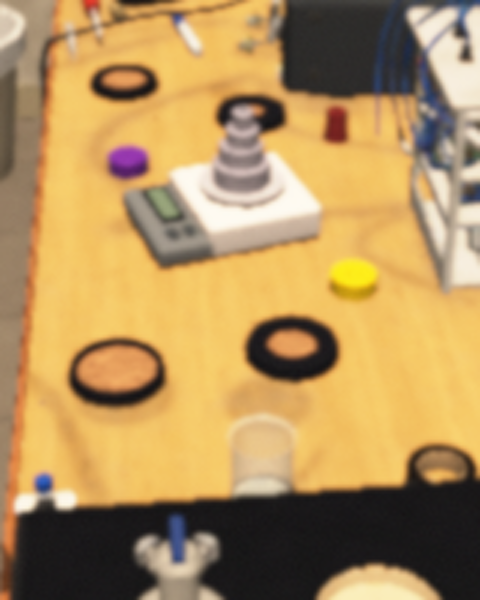

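```bash
python3 - <<'E'
from h import *
p=vision.capture("scene")
c=lambda x,y:(200+x/2.6,150+y/2.6)
print("rack corners",unproj(p,[c(175,175),c(97,135)],0).round(3),"box",unproj(p,[c(40,345),c(70,305)],0).round(3))
Q=[0,1,0,0]
bot.move_to([.54,-.025,.36],Q)
s=telemetry.read_state(); print(s["t"],s["ee_pos"],s["tool_rot"],s["joint_positions"])
w=vision.capture("wrist"); save(w,"w0"); K,D,R,t=cam(w); print("cam",-R.T@t,R.round(2),K[0,0])
for th,z in [("weight_1",.05),("holder_1",.0),("balance",0)]:
    for d in nets.place_of(w,th): print(th,round(d["confidence"],2),np.round(d["uv"],1),np.round(unproj(w,d["uv"],z)[0],4))
for d in nets.silhouettes(w,"weight_1"): print(d["confidence"],d["extent"],unproj(w,[np.array(d["extent"][:2])+np.array(d["extent"][2:])/2],.1).round(3))
E
```

```text
rack corners [[ 0.723 -0.005 -0.   ]
 [ 0.864  0.002  0.   ]] box [[0.617 0.275 0.   ]
 [0.64  0.22  0.   ]]
3.1333 [ 0.53997184 -0.02606639  0.35971093] [ 1.45179401e-04  9.99999713e-01 -7.03760941e-04 -2.38192175e-04] [ 0.3284636   0.21274234 -0.44826922  1.56840939  0.09353626  1.3822352
 -1.70079574]
cam [ 0.61614035 -0.02637795  0.52215757] [[-0.   -1.   -0.  ]
 [-0.96  0.    0.28]
 [-0.28  0.   -0.96]] 347.989583153708
weight_1 0.94 [408.  78.] [ 0.6319 -0.1441  0.05  ]
weight_1 0.81 [237.6 218.5] [0.4385 0.0892 0.05  ]
weight_1 0.76 [317.1 158. ] [ 0.5269 -0.0261  0.05  ]
weight_1 0.71 [318.6 159.1] [ 0.5254 -0.0281  0.05  ]
weight_1 0.63 [315.5 155.3] [ 0.5307 -0.0239  0.05  ]
weight_1 0.55 [312.4 150.9] [ 0.5368 -0.0197  0.05  ]
weight_1 0.2 [158.6 125.1] [0.5725 0.1873 0.05  ]
holder_1 0.88 [475.2 225.7] [ 0.4063 -0.2815  0.    ]
holder_1 0.8 [104.5 221.4] [0.4147 0.3183 0.    ]
holder_1 0.7 [470.8 126.5] [ 0.5648 -0.2552  0.    ]
holder_1 0.61 [155.7 126.9] [0.5653 0.2146 0.    ]
balance 0.71 [312.8 146.7] [ 0.5347 -0.0196  0.    ]
0.87 [303.3, 145.3, 29.8, 28.7] [[ 0.534 -0.027  0.1  ]]
0.84 [394.7, 61.2, 33.9, 35.3] [[ 0.629 -0.136  0.1  ]]
0.81 [224.9, 206.5, 30.9, 30.8] [[0.453 0.074 0.1  ]]
0.74 [292.2, 127.5, 49.4, 46.0] [[ 0.546 -0.026  0.1  ]]
0.74 [306.6, 155.1, 18.5, 18.5] [[ 0.528 -0.025  0.1  ]]
0.69 [445.0, 96.4, 58.9, 61.1] [[ 0.574 -0.216  0.1  ]]
0.6 [298.9, 139.5, 34.8, 36.7] [[ 0.537 -0.025  0.1  ]]
```

View pics/w0.png

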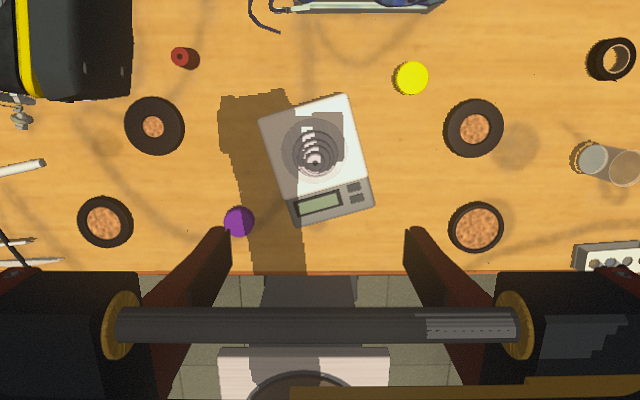

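```bash
cat >> h.py <<'E'
def Qy(deg):
    a=np.radians(deg)/2; return [0,float(np.cos(a)),float(np.sin(a)),0]
def corks(p):
    """centres of cork recesses: round holes in dark blobs"""
    dark=(p["image"].max(2)<75).astype(np.uint8)
    cs,h=cv2.findContours(dark,cv2.RETR_CCOMP,cv2.CHAIN_APPROX_NONE); out=[]
    for c,hh in zip(cs,h[0]):
        if hh[3]>=0 and cv2.contourArea(c)>150:
            o=cs[hh[3]]; (uv,ax,_)=cv2.fitEllipse(c); (uo,ao,_)=cv2.fitEllipse(o)
            if max(ao)<120 and min(ax)>.7*max(ax): out.append((unproj(p,uv,.0115)[0],unproj(p,uo,.0105)[0],87*max(ax)/max(ao),np.round(uv,1)))
    return out
ZW={1:.05,2:.074,3:.094,4:.112}; HW={1:.024,2:.02,3:.018,4:.018}; DW={1:.06,2:.046,3:.034,4:.022}
E
python3 - <<'E'
from h import *
w=vision.capture("wrist")
for c in corks(w): print("cork",c[0].round(4),"outer",c[1].round(4),"dia",round(c[2],1),c[3])
for d in nets.place_of(w,"weight_1"):
    if 290<d["uv"][0]<340: print(np.round(d["uv"],1),[unproj(w,d["uv"],ZW[k])[0][:2].round(4).tolist() for k in (1,2,3,4)])
for d in nets.silhouettes(w,"weight_1"):
    e=d["extent"]
    if 290<e[0]+e[2]/2<340: print(np.round(e,0))
for k,P,ys in [("stack",[.534,-.024,.2],(0,180,-180,-135,-45)),("h4",[.566,.214,.02],(0,-135,45,225)),("h2",[.416,.318,.02],(0,180,-135,90,-90)),("h3",[.563,-.255,.02],(0,180,90)),("h1",[.41,-.28,.02],(0,180,90))]:
    for y in ys:
        q=inverse_kinematics(P,Qy(y)); print(k,y,None if q is None else np.round(q,2))
a=w["image"][80:240,230:400]; cv2.imwrite("pics/w0c.png",cv2.resize(a,None,fx=3.5,fy=3.5,interpolation=2)[:,:,::-1])
E
```

```text
cork [ 0.4079 -0.278   0.0115] outer [ 0.4081 -0.2771  0.0105] dia 73.2 [476.6 227.7]
cork [0.4166 0.3127 0.0115] outer [0.4184 0.3109 0.0105] dia 59.5 [104.  222.8]
cork [0.5671 0.2134 0.0115] outer [0.5682 0.2119 0.0105] dia 34.4 [153.4 126.3]
cork [ 0.6615 -0.446   0.0115] outer [ 0.6609 -0.4397  0.0105] dia 56.4 [616.5  58.7]
[313.6 151.1] [[0.5365, -0.0207], [0.5406, -0.0209], [0.544, -0.0211], [0.547, -0.0213]]
[315.2 153.5] [[0.5332, -0.0228], [0.5374, -0.023], [0.541, -0.0231], [0.5441, -0.0232]]
[315.6 157.8] [[0.5273, -0.0234], [0.5318, -0.0235], [0.5355, -0.0236], [0.5389, -0.0237]]
[315.7 159.3] [[0.5252, -0.0235], [0.5298, -0.0236], [0.5336, -0.0237], [0.5371, -0.0238]]
[298. 139.  37.  36.]
[303. 146.  30.  29.]
[310. 153.  18.  18.]
[292. 131.  47.  47.]
stack 0 [ 0.31  0.32 -0.44  1.82  0.15  1.04 -1.76]
stack 180 [ 0.73  0.47 -1.03  1.8   0.44  1.13  1.13]
stack -180 [ 0.73  0.47 -1.03  1.8   0.44  1.13  1.13]
stack -135 [ 0.84  0.57 -1.23  1.79  0.58  1.2   1.79]
stack -45 [ 0.24  0.3  -0.35  1.83  0.12  1.03 -2.51]
h4 0 [-0.12  0.66 -0.45  1.79  0.39  0.78 -2.34]
h4 -135 [ 0.33  1.03 -1.25  1.76  1.06  1.2   1.11]
h4 45 [-0.08  0.67 -0.51  1.79  0.44  0.8  -1.59]
h4 225 [ 0.33  1.03 -1.25  1.76  1.06  1.2   1.11]
h2 0 [-0.22  0.62 -0.68  1.98  0.57  0.74 -2.82]
h2 180 [ 0.11  0.93 -1.25  1.96  1.03  1.09 -0.04]
h2 -135 [ 0.11  0.93 -1.25  1.96  1.03  1.09  0.75]
h2 90 [-0.11  0.68 -0.85  1.98  0.71  0.81 -1.37]
h2 -90 [ 0.11  0.93 -1.25  1.96  1.03  1.09  1.53]
h3 0 [ 0.53  0.64 -0.26  1.77  0.22  0.76 -1.41]
h3 180 [ 0.98  0.86 -0.96  1.74  0.83  1.01  1.27]
h3 90 [ 0.69  0.68 -0.48  1.76  0.42  0.81  0.  ]
h1 0 [ 0.73  0.5  -0.28  2.07  0.23  0.61 -1.29]
h1 180 [ 1.38  0.89 -1.25  2.03  1.02  1.05  1.19]
h1 90 [ 0.83  0.52 -0.42  2.06  0.35  0.63  0.18]
```

View pics/w0c.png

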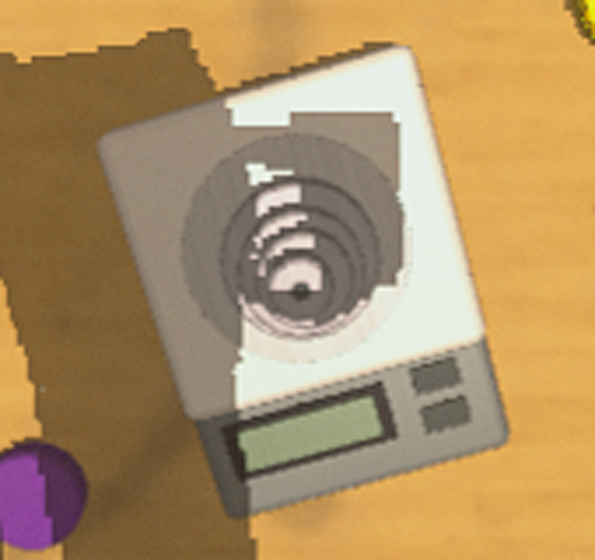

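```bash
cat >> h.py <<'E'
def seeW(k,exp,lim=.015):
    w=vision.capture("wrist"); r=[]
    for d in nets.place_of(w,"weight_1"):
        x=unproj(w,d["uv"],ZW[k])[0][:2]
        if np.linalg.norm(x-exp)<lim: r.append((round(d["confidence"],2),x.round(4).tolist()))
    s=[]
    for d in nets.silhouettes(w,"weight_1"):
        c=np.argwhere(d["region"]).mean(0)[::-1]; x=unproj(w,c,ZW[k]+HW[k]*.75)[0][:2]
        if np.linalg.norm(x-exp)<lim: s.append((round(d["confidence"],2),x.round(4).tolist(),np.round(d["extent"],0).tolist()))
    return w,r,s
def pick(k,xy,yaw):
    z=ZW[k]+.008
    bot.servo_line([*xy,z+.004]); bot.servo_line([*xy,z],velocity=.03)
    close_gripper(); o=telemetry.read_state()["opening"]; print("opening",round(o,4))
    bot.servo_line([*xy,z+.02],velocity=.05); bot.servo_line([*xy,.22],velocity=.2)
    print("opening",round(telemetry.read_state()["opening"],4),"t",telemetry.read_state()["t"])
def place(k,xy):
    bot.servo_line([*xy,.032],velocity=.12); bot.pause(.2)
    hit=bot.servo_line([*xy,.0155],velocity=.02,stop_force=3)
    s=telemetry.read_state(); print("hit",hit,"z",s["ee_pos"],"f",np.round(s["force"],1))
E
python3 - <<'E'
from h import *
xy=[.5375,-.0235]
bot.move_to([*xy,.20],Qy(180))
w,r,s=seeW(4,np.array(xy)); print(r,s,telemetry.read_state()["t"],telemetry.read_state()["force"])
for c in corks(w): print("cork",c[0].round(4),"outer",c[1].round(4),"dia",round(c[2],1),c[3])
save(w,"w1"); print(proj(w,[[.5375,-.0235,.13]]))
E
```

```text
[(0.85, [0.5384, -0.0236]), (0.8, [0.5253, -0.0212]), (0.57, [0.5308, -0.0254])] [(0.92, [0.5362, -0.0236], [307.0, 185.0, 27.0, 32.0]), (0.87, [0.5247, -0.0256], [295.0, 169.0, 43.0, 40.0])] 6.075 [ 0.17195158 -0.25064828  0.33916784]
cork [0.5666 0.213  0.0115] outer [0.5646 0.2114 0.0105] dia 33.3 [539.5 194.2]
cork [ 0.5618 -0.2552  0.0115] outer [ 0.56   -0.2535  0.0105] dia 45.0 [ 98.5 190.6]
[[317.25473301 203.32642893]]
```

View pics/w1.png

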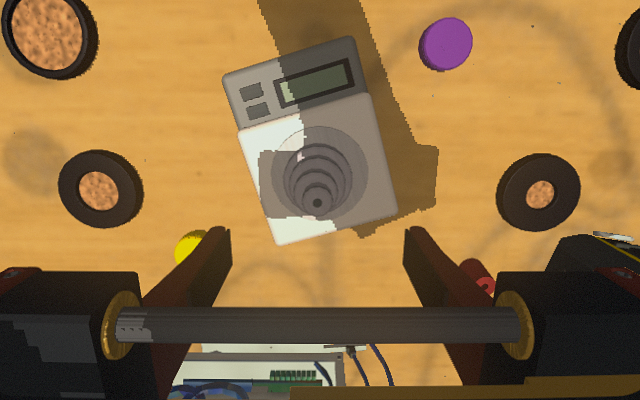

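The picture shows w4's centre at (317,203), where I predicted it. The h4 recess is at (540,194) and h3's at (98,191). I'll pick w4 and place it.

```bash
python3 - <<'E'
from h import *
pick(4,[.5375,-.0235],180)
h4=[.5668,.2132]
bot.move_to([*h4,.20],Qy(-135))
s=telemetry.read_state(); print(s["t"],s["opening"],s["force"])
w=vision.capture("wrist"); save(w,"w2")
for c in corks(w): print("cork",c[0].round(4),"outer",c[1].round(4),"dia",round(c[2],1),c[3])
E
```

```text
opening 0.0209
opening 0.0208 t 9.1667
10.1167 0.02081640035390087 [-0.30824887 -0.44224673 -0.70703492]
cork [0.5666 0.2134 0.0115] outer [0.5652 0.2123 0.0105] dia 33.5 [318.7 169. ]
cork [0.4178 0.3084 0.0115] outer [0.416  0.3106 0.0105] dia 72.4 [490.2 131.6]
```

View pics/w2.png

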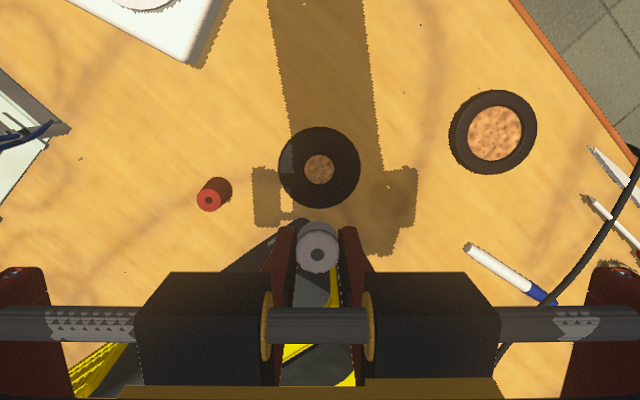

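w4 is held upright with its top at about (318,253). The h4 recess is at (319,169) and the bung is clear at (213,195).

```bash
python3 - <<'E'
from h import *
h4=[.5667,.2133]
place(4,h4)
gripper_open(); bot.pause(.2)
bot.servo_line([*h4,.05],velocity=.08); bot.servo_line([*h4,.2],velocity=.25)
w=vision.capture("wrist"); save(w,"w3"); 
print(telemetry.read_state()["t"])
for d in nets.place_of(w,"weight_4"):print(round(d["confidence"],2),np.round(d["uv"]),unproj(w,d["uv"],.009)[0].round(4))
for c in corks(w): print("cork",c[0].round(4),"outer",c[1].round(4),"dia",round(c[2],1),c[3])
a=w["image"][100:260,230:400]; cv2.imwrite("pics/w3c.png",cv2.resize(a,None,fx=3,fy=3,interpolation=2)[:,:,::-1])
xy=[.535,-.0235]
bot.move_to([*xy,.20],Qy(180))
w,r,s=seeW(3,np.array(xy)); print(r,s,telemetry.read_state()["t"]); save(w,"w4")
a=w["image"][100:260,230:400]; cv2.imwrite("pics/w4c.png",np.hstack([cv2.imread("pics/w3c.png"),cv2.resize(a,None,fx=3,fy=3,interpolation=2)[:,:,::-1]])[:, :800] if 0 else cv2.resize(np.hstack([cv2.imread("pics/w3c.png"),cv2.resize(a,None,fx=3,fy=3,interpolation=2)[:,:,::-1]]),(800,376)))
E
```

```text
hit True z [0.56653019 0.21322017 0.01698046] f [-0.3 -0.4  5.1]
15.3083
0.9 [319. 170.] [0.5663 0.2155 0.009 ]
cork [0.5665 0.2134 0.0115] outer [0.5652 0.2124 0.0105] dia 33.4 [317.3 169.3]
[(0.92, [0.5383, -0.0267]), (0.77, [0.5287, -0.022])] [(0.93, [0.5359, -0.0247], [292.0, 172.0, 45.0, 48.0]), (0.78, [0.521, -0.0217], [286.0, 156.0, 60.0, 52.0])] 16.4583
```

View pics/w4c.png

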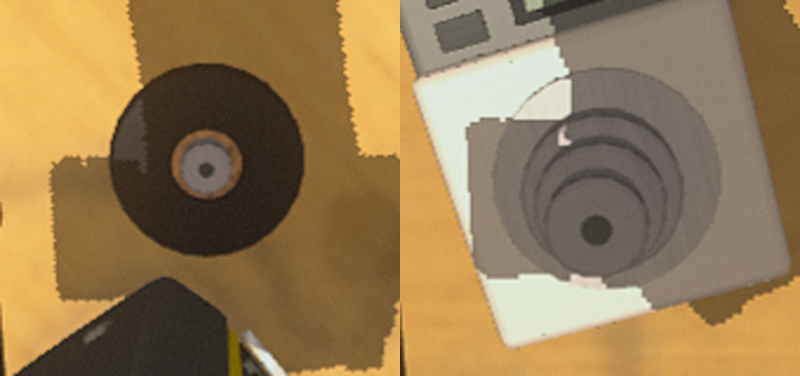

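w4 sits centred in h4. w3's top centre is at about (314,198), so I'll do w3 next.

```bash
python3 - <<'E'
from h import *
w=vision.capture("wrist")
xy=unproj(w,[313.7,197.7],.112)[0][:2]; print(xy)
pick(3,xy,180)
h=[.562,-.255]
bot.move_to([*h,.20],Qy(180))
w=vision.capture("wrist"); save(w,"w5")
for c in corks(w): print("cork",c[0].round(4),"outer",c[1].round(4),"dia",round(c[2],1),c[3])
b=[c for c in corks(w) if np.linalg.norm(c[0][:2]-h)<.01]
if b and telemetry.read_state()["opening"]>.03:
    h=(b[0][0][:2]+h)/2; print(h)
    place(3,h); gripper_open(); bot.pause(.2)
    bot.servo_line([*h,.05],velocity=.08); bot.servo_line([*h,.2],velocity=.25)
    w=vision.capture("wrist"); a=w["image"][80:260,220:420]
    xy=[.535,-.0235]
    bot.move_to([*xy,.18],Qy(180))
    w=vision.capture("wrist"); a=np.hstack([a,w["image"][80:260,220:420]]); cv2.imwrite("pics/w6.png",cv2.resize(a,None,fx=2,fy=2,interpolation=2)[:,:,::-1])
    print(telemetry.read_state()["t"])
E
```

```text
[ 0.53662105 -0.02392835]
opening 0.0328
opening 0.0327 t 19.6583
cork [ 0.5619 -0.2563  0.0115] outer [ 0.5603 -0.256   0.0105] dia 45.7 [313.  167.4]
[ 0.56193609 -0.25566462]
hit True z [ 0.56172767 -0.25558026  0.01698909] f [-0.4  0.5  4. ]
26.6083
```

View pics/w6.png

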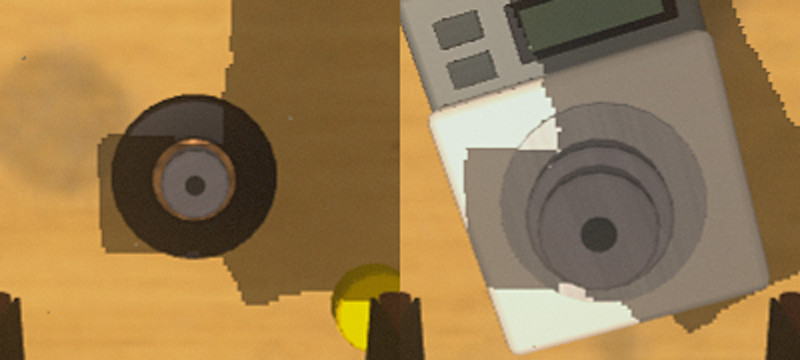

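w3 is in place. w2's top centre is at about (319,197).

```bash
python3 - <<'E'
from h import *
w=vision.capture("wrist")
xy=unproj(w,[319,197.2],.094)[0][:2]; print(xy)
pick(2,xy,180)
h=np.array([.417,.312])
bot.move_to([*h,.20],Qy(180))
w=vision.capture("wrist"); save(w,"w7")
for c in corks(w): print("cork",c[0].round(4),"outer",c[1].round(4),"dia",round(c[2],1),c[3])
for d in nets.silhouettes(w,"holder_2"): print(round(d["confidence"],2),np.round(d["extent"]),unproj(w,np.argwhere(d["region"]).mean(0)[::-1],.01)[0].round(4))
print(telemetry.read_state()["t"])
E
```

```text
[ 0.53562115 -0.02425589]
opening 0.0447
opening 0.0452 t 29.75
cork [0.4148 0.3132 0.0115] outer [0.4127 0.3132 0.0105] dia 57.9 [319.6 164.8]
0.72 [280. 123.  82.  79.] [0.413  0.3136 0.01  ]
0.66 [204. 258.  70.  46.] [0.5403 0.2157 0.01  ]
31.1917
```

View pics/w7.png

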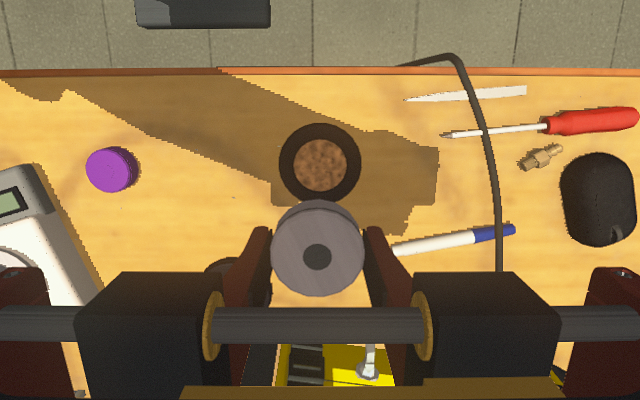

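The h2 recess is at (320,165), and w2 is held with its centre at (317,257). The pen and cable are outside the area the fingers will cover.

```bash
python3 - <<'E'
from h import *
h=np.array([.4154,.313])
place(2,h); gripper_open(); bot.pause(.2)
bot.servo_line([*h,.05],velocity=.08); bot.servo_line([*h,.2],velocity=.25)
w=vision.capture("wrist"); a=w["image"][80:260,220:420]
xy=[.535,-.0235]
bot.move_to([*xy,.18],Qy(180))
w=vision.capture("wrist"); a=np.hstack([a,w["image"][80:260,220:420]]); cv2.imwrite("pics/w8.png",cv2.resize(a,None,fx=2,fy=2,interpolation=2)[:,:,::-1])
print(telemetry.read_state()["t"])
for yaw in (180,135,90): q=inverse_kinematics([.409,-.278,.2],Qy(yaw)); print(yaw,None if q is None else np.round(q,2))
E
```

```text
hit True z [0.41526576 0.31283639 0.01693782] f [-0.3 -0.1  5.1]
37.4333
180 [ 1.43  0.46 -1.19  1.88  0.48  1.13  1.62]
135 [ 1.32  0.38 -1.02  1.89  0.37  1.08  0.94]
90 [ 1.2   0.32 -0.85  1.89  0.28  1.05  0.24]
```

View pics/w8.png

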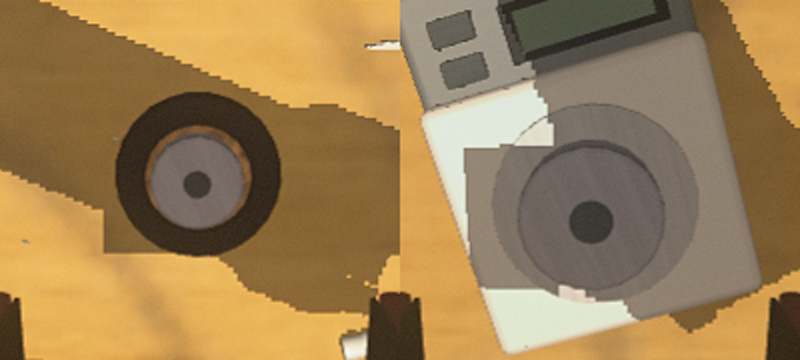

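w2 is seated. w1's top centre is at (315.5,191).

```bash
python3 - <<'E'
from h import *
w=vision.capture("wrist")
xy=unproj(w,[315.5,191.],.074)[0][:2]; print(xy)
pick(1,xy,180)
h=np.array([.409,-.278])
bot.move_to([*h,.20],Qy(90))
w=vision.capture("wrist"); save(w,"w9")
for c in corks(w): print("cork",c[0].round(4),"outer",c[1].round(4),"dia",round(c[2],1),c[3])
for d in nets.silhouettes(w,"holder_1"): print(round(d["confidence"],2),np.round(d["extent"]),unproj(w,np.argwhere(d["region"]).mean(0)[::-1],.01)[0].round(4))
print(telemetry.read_state()["t"])
E
```

```text
[ 0.53625919 -0.02285846]
opening 0.0594
opening 0.0591 t 40.675
0.98 [422. 104.  85.  85.] [ 0.5599 -0.2539  0.01  ]
0.84 [271. 125.  82.  74.] [ 0.4058 -0.2704  0.01  ]
0.44 [253. 186. 129. 121.] [ 0.41   -0.3689  0.01  ]
41.875
```

View pics/w9.png

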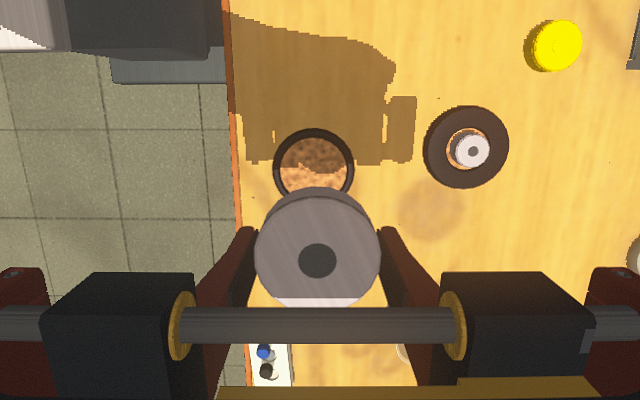

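The h1 rim shows at columns 273–355 with its top edge at row 127, and w1 hides the lower part. I'll compare it with the projected rim before lowering.

```bash
python3 - <<'E'
from h import *
w=vision.capture("wrist")
a=np.linspace(0,2*np.pi,200)
for c in [(.409,-.278),(.407,-.278),(.409,-.275)]:
    q=np.vstack([proj(w,np.c_[c[0]+.0435*np.cos(a),c[1]+.0435*np.sin(a),0*a+z]) for z in (.014,0)])
    print(c,"cols",q[:,0].min().round(1),q[:,0].max().round(1),"top",q[:,1].min().round(1))
g=w["image"].max(2)
print(g[165,262:282],g[165,345:362]); print(g[118:135,314])
E
```

```text
(0.409, -0.278) cols 273.5 358.5 top 125.5
(0.407, -0.278) cols 271.5 356.5 top 125.5
(0.409, -0.275) cols 273.4 358.6 top 122.6
[246 245 245 244 244 244 244 244 249 220  55  59  61  63  65  63  62  59
 109 142] [131  70  72  90  96  87  80  71  72 205 249 246 245 246 247 247 249]
[154 156 153 153 153 154 151 152 158 149  60  54  54  56  64  58  57]
```

```bash
python3 - <<'E'
from h import *
h=np.array([.4068,-.2785])
place(1,h); gripper_open(); bot.pause(.3)
bot.servo_line([*h,.05],velocity=.08); bot.servo_line([*h,.24],velocity=.25)
w=vision.capture("wrist"); a=w["image"][80:260,220:420]
bot.move_to([.40,-.13,.36],Qy(90))
s=vision.capture("scene"); cv2.imwrite("pics/w10.png",cv2.resize(a,None,fx=2,fy=2,interpolation=2)[:,:,::-1])
cv2.imwrite("pics/s10.png",cv2.resize(s["image"][150:370,200:430],None,fx=2.6,fy=2.6,interpolation=2)[:,:,::-1])
print(telemetry.read_state()["t"])
E
```

```text
hit True z [ 0.40664255 -0.27837711  0.01697904] f [-1.3 -0.8  5.3]
47.6833
```

View pics/w10.png

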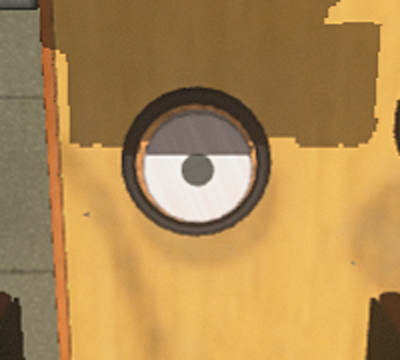

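View pics/s10.png

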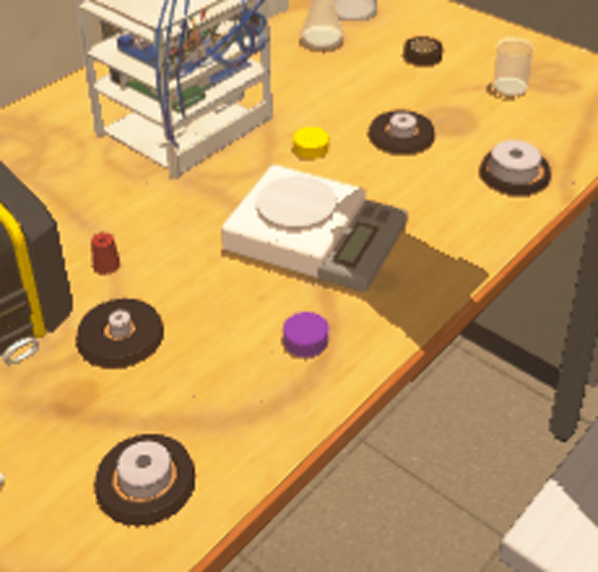

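All four weights sit flat in their recesses, and the bung (105,253) and beaker (513,68) haven't moved. I'll hand the job in.

```bash
python3 -c "
from h import *
print(ticket.sign_off())"
```

```text
the job is handed in; nothing more can be done
None
```

All four weights were moved from the balance into their own holders, top of the stack first, and the job was handed in shortly after 47.7 s; the final pictures show each seated flat with the beaker and bung unmoved, but sign-off gave no verdict.

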